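# Seal the pantry canisters, tallest first

### The job

Three of the four storage canisters still have the round steel seal button in the lid standing up: push each of these buttons all the way down, the tallest canister first, then the medium one, and the lowest last. Only press: do not pick up, tip or shove the canisters, and do not touch the medium-sized canister whose button is already down. Leave the tin, the mug and the jar alone, and finish with the hand clear of everything.

Things in the scene. Friction and masses are not known exactly. Their poses are not given: they have to be found in the camera images.
- can_tall: Upright square clear-walled storage canister, 100 x 100 mm, 230 mm high to the flat top of its white 22 mm lid, holding sticks of pasta, the tallest. Loose on the table (under 1 kg), not to be lifted. Origin: centre of its underside; z is up.
- button_tall (a point): Centre of the top face of its seal button: a plain round steel button with a dark skirt that shows only while it stands up, 48 mm across, in the middle of the lid, pushed straight down. The point moves with the button: 248 mm above the table when fully up, 232 mm when fully down.
- seal_tall (a joint): Travel of that seal button in m: 0 = fully up (top 18 mm above the lid), 0.016 = pushed home (top 2 mm above the lid, against a hard stop). Starts 0 to 0.003. No spring: it slides stiffly, at about 4 N plus a little more when fast, and stays where it is left.
- can_medium: Upright square clear-walled storage canister, 110 x 110 mm, 160 mm high to the flat top of its white 22 mm lid, holding crackers, the medium one whose button is up. Loose on the table (under 1 kg), not to be lifted. Origin: centre of its underside; z is up.
- button_medium (a point): Centre of the top face of its seal button: a plain round steel button with a dark skirt that shows only while it stands up, 48 mm across, in the middle of the lid, pushed straight down. The point moves with the button: 178 mm above the table when fully up, 162 mm when fully down.
- seal_medium (a joint): Travel of that seal button in m: 0 = fully up (top 18 mm above the lid), 0.016 = pushed home (top 2 mm above the lid, against a hard stop). Starts 0 to 0.003. No spring: it slides stiffly, at about 4 N plus a little more when fast, and stays where it is left.
- can_low: Upright square clear-walled storage canister, 120 x 120 mm, 95 mm high to the flat top of its white 22 mm lid, holding nuts, the lowest. Loose on the table (under 1 kg), not to be lifted. Origin: centre of its underside; z is up.
- button_low (a point): Centre of the top face of its seal button: a plain round steel button with a dark skirt that shows only while it stands up, 48 mm across, in the middle of the lid, pushed straight down. The point moves with the button: 113 mm above the table when fully up, 97 mm when fully down.
- seal_low (a joint): Travel of that seal button in m: 0 = fully up (top 18 mm above the lid), 0.016 = pushed home (top 2 mm above the lid, against a hard stop). Starts 0 to 0.003. No spring: it slides stiffly, at about 4 N plus a little more when fast, and stays where it is left.
- can_shut: Upright square clear-walled storage canister, 110 x 110 mm, 160 mm high to the flat top of its white 22 mm lid, holding crackers, the same as the medium one, but already sealed (its button is down, only 2 mm above the lid). Loose on the table (under 1 kg), not to be lifted. Origin: centre of its underside; z is up. Not to be touched.
- seal_shut (a joint): Its seal button: 0.016 = down, as it starts and must stay.
- tin: Bystander: loose food tin, 74 mm across, 105 mm high. Origin: centre of its underside.
- mug: Bystander: loose white mug, 82 mm across plus a handle at its +y side, 92 mm high. Origin: centre of its underside.
- jar: Bystander: loose glass jar with a steel cap, 68 mm across, 110 mm high. Origin: centre of its underside.

How it is judged:
On the way, in this order (a step that is already met when the one before it is completed fails the run):
1. the tallest canister's button is down, the other two still up (value of joint seal_tall above 0.0135 m and value of joint each of seal_medium, seal_low below 0.009 m), for 0.1 s.
2. the medium canister's button is down too, the lowest one's still up (value of joint each of seal_tall, seal_medium above 0.0135 m and value of joint seal_low below 0.009 m), for 0.1 s.
3. the lowest canister's button is down as well (value of joint each of seal_tall, seal_medium, seal_low above 0.0135 m), for 0.1 s.
At the end, for the whole second after the job is handed in: All four seal buttons are down (at least 13.5 of 16 mm); every canister stands upright and at rest on the table, the three pressed ones within 30 mm of where they stood; the sealed canister, tin, mug and jar within 10 mm of where they stood (all of step 3 and value of joint seal_shut above 0.0135 m and angle between each of can_tall, can_medium, can_low, can_shut, tin, mug, jar's own z axis and vertical below 0.05 rad and height (world z) of each of can_tall, can_medium, can_low, can_shut below 0.005 m and distance of each of can_tall, can_medium, can_low from where it was at the start of the episode below 0.03 m and distance of each of can_shut, tin, mug, jar from where it was at the start of the episode below 0.01 m and linear speed of each of can_tall, can_medium, can_low, can_shut, tin, mug, jar below 0.02 m/s); the robot touches nothing.
It fails at once if a button is pressed out of order (past 9 mm before the one due earlier is 13.5 mm down) ((value of joint seal_tall below 0.0135 m and value of joint any of seal_medium, seal_low above 0.009 m) or (value of joint seal_medium below 0.0135 m and value of joint seal_low above 0.009 m)).
It fails at once if a canister is lifted more than 10 mm, tipped more than 0.2 rad or shoved more than 30 mm (height (world z) of any of can_tall, can_medium, can_low, can_shut above 0.01 m or angle between any of can_tall, can_medium, can_low, can_shut's own z axis and vertical above 0.2 rad or distance of any of can_tall, can_medium, can_low, can_shut from where it was at the start of the episode above 0.03 m).
It fails at once if the canister that is already sealed is touched (contact force between any of the fingers, the arm and can_shut above 0.5 N).
It fails at once if the tin, the mug or the jar is touched or moved more than 10 mm (distance of any of tin, mug, jar from where it was at the start of the episode above 0.01 m or contact force between any of the fingers, the arm and tin above 0.5 N or contact force between any of the fingers, the arm and mug above 0.5 N or contact force between any of the fingers, the arm and jar above 0.5 N).
It also fails if it takes over 48 s, if anything falls off the work surface, if the arm or the gripper's body presses on something with over 40 N, if the wrist force passes 120 N, or if a joint passes its speed limit or range.

### The arm

A 7-joint arm with a two-finger parallel gripper is mounted at the origin on the work surface. World frame = base frame: x ahead of the robot, y to its left, z up, the work surface at z = 0. Lengths are in m, angles in rad, forces in N, time in s.
With the tool pointing down it reaches from about 0.4 to 0.85 m from the base axis. Payload 4.5 kg.
Tool frame: the origin (TCP) lies at the very end of the fingers, on their centre line; the grasp point (between the pads) lies 19 mm behind it (tcp_to_grasp is the z of the grasp point in the tool frame, in m); z points along the fingers, y is the line along which they close (so a half turn about z gives the same grasp; the last joint's range is limited). The gripper opens to 88 mm and grips with 3 to 60 N. Pads are 18 mm wide; open, the fingers measure 123 mm over their backs; the gripper's body (75 mm by 187 mm) begins 45 mm behind the grasp point.
Start: joints at [1.22, 0.689, -0.195, 1.565, 0.157, 0.902, -0.215], TCP at [0.235, -0.579, 0.239] pointing down, gripper open.
Joint ranges: [-3.01, 3.01], [-0.46, 2.08], [-1.47, 1.51], [0.13, 2.56], [-1, 4.14], [0.04, 2.09], [-2.66, 2.66]. Speed limits (rad/s): [2.57, 2.57, 3.14, 3.14, 3.14, 3.14, 3.14].

### API

Orientations are given as a unit quaternion [x, y, z, w].
In Python, from plant import * gives the robot as it stands. The module is installed in compiled form; this text tells all that it offers.
- The arm moves only by the shell command python3 -m jog 'ROWS' [OPENING] [FORCE]. ROWS is JSON, a list that holds one entry, the list of rows, each a list of 6 numbers: the shift along the tool's x, y, z in m, then the turn, a rotation vector about the tool's x, y, z in rad. In form: [[[dx, dy, dz, ax, ay, az], ...]]. A call has 1 to 12 rows; each row shifts and turns the commanded pose from where the row before left it, along the tool's axes as they then stand; what a row does not reach is not made up. A row lasts 1/8 s, in which the tool goes at most 62.5 mm and 10.7 degrees, less where a joint would pass 70% of its speed; a pose out of reach is approached as far as the arm can. A call with a gripper value outside its range is refused whole. OPENING is the finger opening in m, from 0 to 0.0881, set as the call begins (- or left out, the last holds). The fingers move at their own pace and stop on an object; FORCE is the grip in N (left out, the last holds). Time passes only in rows, so rows that do not move let the fingers close. It gives the time, the measured TCP pose, the force, the opening and the grip force at its end, in the units of the state.
- get_state(): the state, without advancing time (a new reading comes with each control period).
- snapshot(name): name is "scene" or "top"; returns a dict with "frame" (420x560x3 uint8, red, green, blue), "mtx" (3x3 intrinsics, pixels), "xyz" and "orientation" of the camera in the world. Camera axes: x right, y down, z forward; pixel columns grow to the right and rows downward; lengths in m; the calibration is good to about 2 mm. A picture is of the moment at which its call begins. There is no depth.
- finish_job(): hands the job in; it is judged then, once.
The state is a dict: "clock": time; "q": joint angles; "qd": joint speeds; "joint_torque": joint torques, N m; "tool_pos": TCP position; "eef_rot": TCP orientation; "contact_force": force on the tool from outside, world axes, zero at the start; "moment": the same for the moment, N m; "opening": opening from 0.0 (shut) to 1.0 (fully open); "finger_force": force on a finger pad.
Only numpy, scipy, OpenCV 4.12 (cv2) and the standard library are available. Lean on these libraries where they do the work, as an engineer would, in place of code of your own. Each camera call takes 0.05 s, during which the arm holds its last target. There are 200 camera calls.

## Working session

There is one attempt and no reset: what is moved stays moved. The work goes in short steps, Python scripts to look and compute and a shell command to move; the robot and the scene stay as the last step left them, time stands still between calls to the robot, and variables do not carry over. Pictures are saved under pics/ and viewed, at most 10 in all, crops included, and the job is handed in when it is done.

```bash
mkdir -p pics
python3 - <<'E'
from plant import *
import cv2
for n in ("top","scene"):
    s=snapshot(n); cv2.imwrite(f"pics/{n}0.png",cv2.resize(s["frame"][:,:,::-1],(800,600),interpolation=cv2.INTER_CUBIC))
    print(n,s["mtx"],s["xyz"],s["orientation"])
print(get_state())
E
```

```text
top [[402.63911064   0.         281.55668824]
 [  0.         402.63911064 209.90251158]
 [  0.           0.           1.        ]] [ 0.42743482 -0.02217639  1.25329017] [-0.70210132  0.71004519 -0.02960544  0.04486733]
scene [[422.08812159   0.         281.52679887]
 [  0.         422.08812159 205.96594037]
 [  0.           0.           1.        ]] [ 1.30044814 -0.22040953  0.73138257] [ 0.72733411  0.51575638 -0.27154351 -0.36227693]
{'clock': 0.1, 'q': array([ 1.21976146,  0.68994021, -0.19454919,  1.5662667 ,  0.15728811,
        0.90249125, -0.21512421]), 'qd': array([-7.57971972e-04, -2.14701988e-03,  6.83154907e-05, -2.34173131e-03,
       -5.51171665e-04,  1.30421880e-03,  3.87276351e-04]), 'joint_torque': array([-3.04659654e-03, -5.28496349e+01, -1.27123989e+00, -1.53835487e+01,
       -5.24763856e-02,  2.00835617e-03,  1.65784195e-05]), 'tool_pos': array([ 0.23438537, -0.57875318,  0.23795883]), 'eef_rot': array([ 9.81537713e-01,  1.91266786e-01, -2.09481482e-04, -8.30987539e-04]), 'contact_force': array([-0.04808196,  0.13764332, -0.42551766]), 'moment': array([-0.02784283,  0.01201065, -0.00203811]), 'finger_force': 0.0, 'opening': 1.0003927623527589}
```

View pics/top0.png

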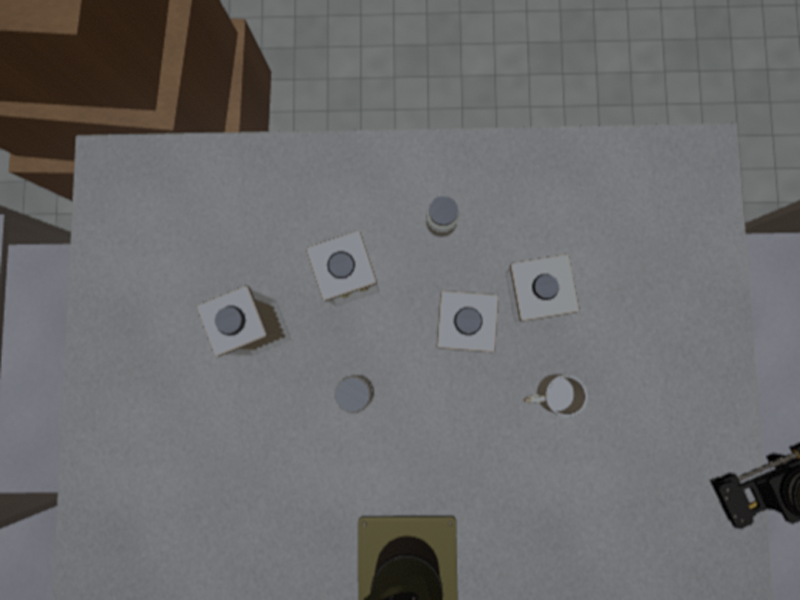

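View pics/scene0.png

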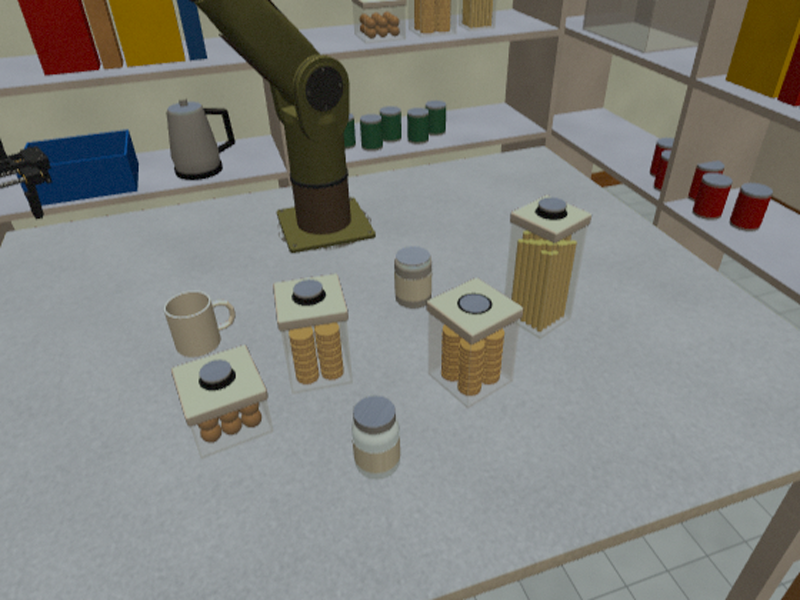

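The top view shows the tall button at (230,320), the sealed can at (341,265), medium at (468,320) and low at (545,287). The tin is at (353,394), the jar at (443,212) and the mug at (562,395). In the scene view the standing buttons are at (551,208), (308,292) and (215,374).

```bash
cat > h.py <<'E'
from plant import *
import numpy as np
from scipy.spatial.transform import Rotation as R
def ray(s,U,V):
    p=np.array([(U+.5)*.7-.5,(V+.5)*.7-.5,1]); return s["xyz"],R.from_quat(s["orientation"]).as_matrix()@np.linalg.inv(s["mtx"])@p
def atz(s,U,V,z):
    c,d=ray(s,U,V); return (c+d*(z-c[2])/d[2]).round(4)
def delta(target):
    s=get_state(); r=R.from_quat(s["eef_rot"]); return r.inv().apply(np.array(target)-s["tool_pos"]).round(4)
E
python3 - <<'E'
from h import *
import cv2
t=snapshot("top");c=snapshot("scene")
for n,a,b,z in [("tall",(230,320),(551,208),.247),("med",(468,320),(308,292),.177),("low",(545,287),(215,374),.112),("shut",(341,265),(474,304),.162)]:
    print(n,atz(t,*a,z),atz(c,*b,z))
for n,a,z in [("tin",(353,394),.105),("mug",(562,395),.092),("jar",(443,212),.11)]: print(n,atz(t,*a,z))
print("lid med corners",[atz(t,*p,.16) for p in [(442,291),(498,295),(494,352),(437,349)]])
print("lid low corners",[atz(t,*p,.095) for p in [(511,263),(570,255),(579,311),(521,320)]])
print(R.from_quat(get_state()["eef_rot"]).as_matrix().round(3))
f=t["frame"][:,:,::-1]
A=[cv2.resize(f[y-20:y+20,x-20:x+20],(260,260),interpolation=cv2.INTER_CUBIC) for x,y in [(161,224),(328,224),(381,201)]]
f=c["frame"][:,:,::-1]
B=[cv2.resize(f[y-20:y+20,x-20:x+20],(260,260),interpolation=cv2.INTER_CUBIC) for x,y in [(386,146),(216,204),(151,262)]]
cv2.imwrite("pics/crops.png",np.vstack([np.hstack(A),np.hstack(B)]))
E
```

```text
tall [0.5024 0.3038 0.247 ] [0.5237 0.2944 0.247 ]
med [ 0.5024 -0.1218  0.177 ] [ 0.5202 -0.1259  0.177 ]
low [ 0.5709 -0.2821  0.112 ] [ 0.5864 -0.2873  0.112 ]
shut [0.6124 0.1184 0.162 ] [0.6215 0.1145 0.162 ]
tin [0.3635 0.1017 0.105 ]
mug [ 0.3571 -0.3124  0.092 ]
jar [ 0.7272 -0.0822  0.11  ]
lid med corners [array([ 0.5597, -0.075 ,  0.16  ]), array([ 0.5507, -0.1814,  0.16  ]), array([ 0.4425, -0.1709,  0.16  ]), array([ 0.4493, -0.0636,  0.16  ])]
lid low corners [array([ 0.6231, -0.219 ,  0.095 ]), array([ 0.6378, -0.3387,  0.095 ]), array([ 0.5236, -0.3521,  0.095 ]), array([ 0.5069, -0.2356,  0.095 ])]
[[ 0.927  0.375 -0.   ]
 [ 0.375 -0.927  0.001]
 [-0.    -0.001 -1.   ]]
```

View pics/crops.png

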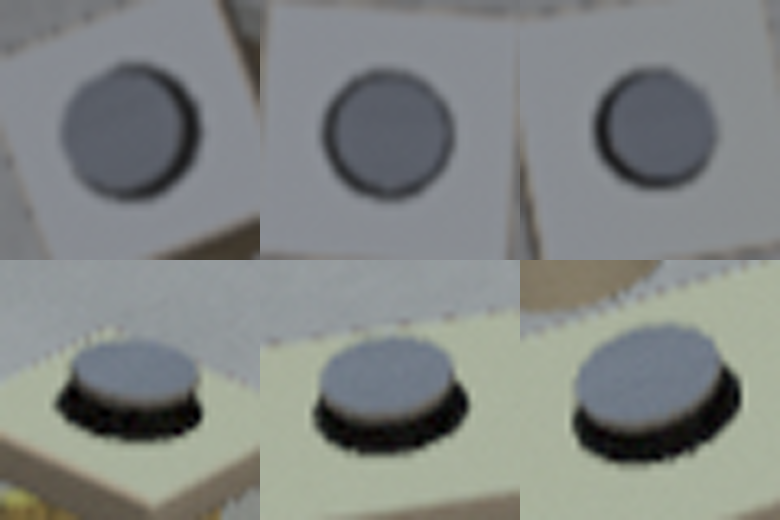

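The crops show all three buttons up. Top-row face centres in crop pixels are (122,131), (130,133) and (142,128). Scene-row centres are (135,110), (126,118) and (128,116).

Run:
```python
from h import *
t=snapshot("top");c=snapshot("scene")
f=lambda o,p:[((o[i]-20+(p[i]+.5)/6.5-.5)+.5)/.7-.5 for i in (0,1)]
for n,o,p,o2,p2,z in [("tall",(161,224),(122,131),(386,146),(135,110),.247),("med",(328,224),(130,133),(216,204),(126,118),.177),("low",(381,201),(142,128),(151,262),(128,116),.112)]:
    a=f(o,p);b=f(o2,p2)
    c1,d1=ray(t,*a);c2,d2=ray(c,*b)
    k=np.linalg.lstsq(np.c_[d1,-d2],c2-c1,rcond=None)[0]
    print(n,atz(t,*a,z),atz(c,*b,z),"tri",(c1+k[0]*d1).round(4),(c2+k[1]*d2).round(4))
```

```text
tall [0.5028 0.3076 0.247 ] [0.5112 0.3038 0.247 ] tri [0.5031 0.3092 0.2421] [0.5031 0.3092 0.2421]
med [ 0.5019 -0.1221  0.177 ] [ 0.5101 -0.125   0.177 ] tri [ 0.5023 -0.1226  0.1712] [ 0.5021 -0.124   0.1713]
low [ 0.5723 -0.2851  0.112 ] [ 0.5793 -0.2869  0.112 ] tri [ 0.573  -0.2865  0.1063] [ 0.5729 -0.2875  0.1065]
```

```bash
python3 -m jog '[[[0,0,-0.05,0,0,0],[0.02,0,-0.05,0,0,-0.05],[0.05,0,0,0,0,-0.088],[0.054,0,0,0,0,-0.088],[0.054,0,0,0,0,-0.088],[0.054,0,0,0,0,-0.088],[0.054,0,0,0,0,-0.088],[0.054,0,0,0,0,-0.088],[0.054,0,0,0,0,-0.088],[0.054,0,0,0,0,-0.088],[0.054,0,0,0,0,-0.088],[0.054,0,0,0,0,-0.088]]]' 0 10
python3 -c "
from h import *
print(delta([.505,.307,.27]),get_state()['q'].round(2),get_state()['tool_pos'].round(3),R.from_quat(get_state()['eef_rot']).as_matrix().round(3))"
```

```text
clock: 1.8
tool_pos: [0.6028, -0.1858, 0.3386]
eef_rot: [0.791, 0.612, -0.0, 0.0]
contact_force: [0.7, -0.0, -0.1]
opening: 0.007
finger_force: 0.0
[ 0.4526 -0.2182  0.0685] [ 0.47  0.63 -0.45  1.4   0.28  1.18 -0.27] [ 0.603 -0.186  0.339] [[ 0.251  0.968  0.   ]
 [ 0.968 -0.251 -0.   ]
 [-0.     0.    -1.   ]]
```

```bash
python3 -m jog '[[[0.054,0,0,0,0,-0.088],[0.054,0,0,0,0,-0.088],[0.054,0,0,0,0,-0.088],[0.054,-0.005,0,0,0,-0.088],[0.054,-0.01,0,0,0,-0.088],[0.054,-0.01,0,0,0,-0.088],[0.054,-0.01,0,0,0,-0.088],[0.054,-0.01,0,0,0,-0.088],[0.05,0,0,0,0,-0.08],[0,0,0,0,0,0],[0,0,0,0,0,0]]]'
python3 -c "
from h import *
print(delta([.505,.307,.255]),get_state()['q'].round(2),get_state()['tool_pos'].round(3),R.from_quat(get_state()['eef_rot']).as_matrix().round(3))"
```

```text
clock: 3.18
tool_pos: [0.5152, 0.2705, 0.3385]
eef_rot: [0.499, 0.867, -0.0, 0.001]
contact_force: [-0.5, -0.0, -0.3]
opening: 0.001
finger_force: 0.0
[0.0368 0.0096 0.0834] [-0.18  0.59 -0.67  1.55  0.39  1.14 -0.4 ] [0.515 0.271 0.339] [[-0.503  0.864  0.   ]
 [ 0.864  0.503 -0.001]
 [-0.001 -0.    -1.   ]]
```

```bash
python3 -m jog '[[[0.037,0.01,0,0,0,0],[0,0,0.04,0,0,0],[0,0,0.035,0,0,0],[0,0,0,0,0,0],[0,0,0,0,0,0]]]'
python3 -c "
from h import *
import cv2
print(delta([.505,.307,.255]),get_state()['contact_force'])
f=snapshot('scene')['frame'][:,:,::-1][60:240,290:530];g=snapshot('top')['frame'][:,:,::-1][134:314,50:290]
cv2.imwrite('pics/a.png',cv2.resize(np.hstack([f,g]),(800,300),interpolation=cv2.INTER_CUBIC))"
```

```text
clock: 3.8
tool_pos: [0.5059, 0.308, 0.2649]
eef_rot: [0.499, 0.867, 0.001, 0.0]
contact_force: [1.4, -0.2, 0.6]
opening: 0.004
finger_force: 0.0
[-0.0004 -0.0013  0.0099] [ 1.3913285  -0.17096751  0.60571306]
```

View pics/a.png

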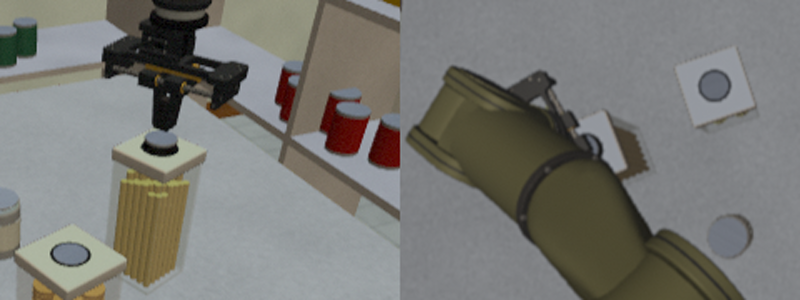

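The hand is over the tall button, with the tip at about (166,128) and the button centre at about (159,137) in the left crop. I'll check that offset by projecting the TCP.

```bash
python3 -c "
from h import *
import cv2
c=snapshot('scene')
def pr(p):
    v=c['mtx']@(R.from_quat(c['orientation']).as_matrix().T@(np.array(p)-c['xyz'])); return (v[:2]/v[2]).round(1)
T=get_state()['tool_pos']
print(pr(T),pr([.505,.307,.246]),pr(T-[0,0,.018]))
f=c['frame'][:,:,::-1][110:160,360:420]
cv2.imwrite('pics/b.png',cv2.resize(f,(720,600),interpolation=cv2.INTER_CUBIC))"
```

```text
[387.9 134.3] [386.2 141.5] [387.  141.1]
```

View pics/b.png

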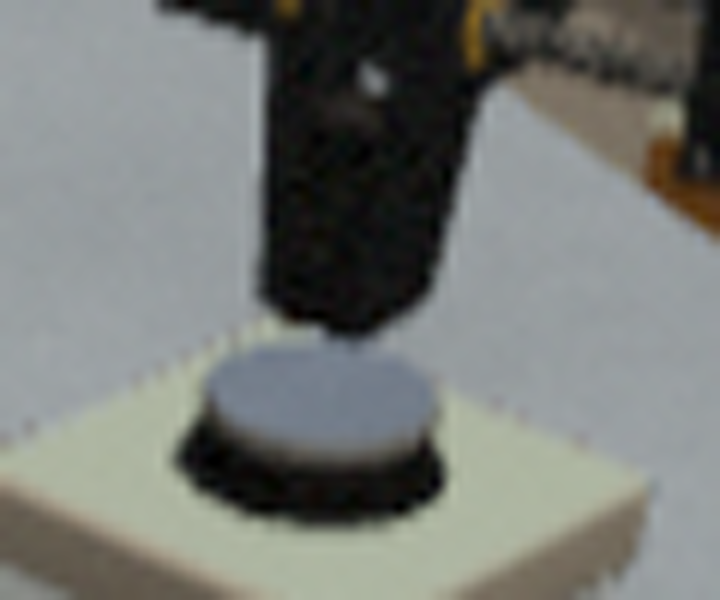

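```bash
python3 -m jog '[[[0,0,0.01,0,0,0],[0,0,0.005,0,0,0],[0,0,0.004,0,0,0],[0,0,0.004,0,0,0],[0,0,0.004,0,0,0],[0,0,0.003,0,0,0],[0,0,0,0,0,0]]]'
```

```text
clock: 4.82
tool_pos: [0.5047, 0.3085, 0.2332]
eef_rot: [0.498, 0.867, 0.0, -0.0]
contact_force: [0.1, -0.2, 0.5]
opening: 0.005
finger_force: 0.0
```

```bash
python3 -m jog '[[[0,0,0.002,0,0,0],[0,0,0.002,0,0,0],[0,0,0.001,0,0,0]]]'
```

```text
clock: 5.2
tool_pos: [0.5056, 0.3094, 0.2324]
eef_rot: [0.498, 0.867, 0.002, 0.001]
contact_force: [-4.7, -6.0, 29.1]
opening: 0.007
finger_force: 14.3
```

```bash
python3 -m jog '[[[0,0,-0.02,0,0,0],[0,0,-0.055,0,0,0],[0,0,-0.02,0,0,0],[-0.05,0,0,0,0,0.088],[-0.054,0,0,0,0,0.088],[-0.054,0,0,0,0,0.088],[-0.054,0,0,0,0,0.088],[-0.054,-0.015,0,0,0,0.088],[-0.054,-0.02,0,0,0,0.088],[-0.054,-0.02,0,0,0,0.088],[-0.05,-0.02,0,0,0,0.088],[0,0,0,0,0,0]]]'
python3 -c "
from h import *
import cv2
print(delta([.504,-.123,.26]),get_state()['tool_pos'].round(3),R.from_quat(get_state()['eef_rot']).as_matrix().round(3))
f=snapshot('scene')['frame'][:,:,::-1][110:290,110:410]
cv2.imwrite('pics/c.png',cv2.resize(f,(800,480),interpolation=cv2.INTER_CUBIC))"
```

```text
clock: 6.7
tool_pos: [0.5189, -0.105, 0.3233]
eef_rot: [0.769, 0.639, -0.002, 0.001]
contact_force: [0.4, 0.2, -0.7]
opening: 0.004
finger_force: 0.0
[-0.0202 -0.0113  0.0633] [ 0.519 -0.105  0.323] [[ 0.184  0.983 -0.002]
 [ 0.983 -0.184 -0.003]
 [-0.003 -0.001 -1.   ]]
```

View pics/c.png

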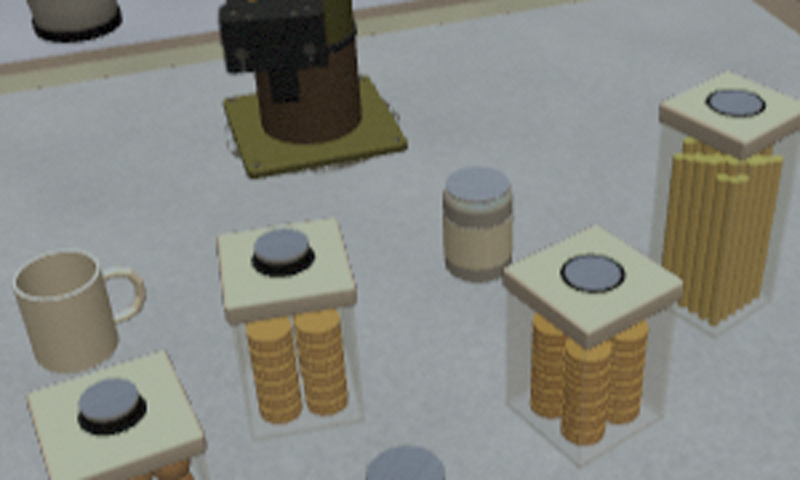

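The tall button at (736,102) is flush like the sealed one, and the canister stands upright. Next is the medium one, button at (281,247). The TCP goes down to about 0.163 and I check the force there.

```bash
python3 -m jog '[[[-0.02,-0.011,0,0,0,0],[0,0,0.055,0,0,0],[0,0,0.055,0,0,0],[0,0,0.025,0,0,0],[0,0,0.005,0,0,0],[0,0,0,0,0,0]]]'
python3 -c "
from h import *
print(delta([.504,-.123,.162]))"
```

```text
clock: 7.5
tool_pos: [0.5076, -0.1164, 0.1842]
eef_rot: [0.766, 0.643, 0.001, 0.0]
contact_force: [0.2, 0.4, -0.5]
opening: 0.001
finger_force: 0.0
[-0.0071 -0.0024  0.0222]
```

```bash
python3 -m jog '[[[-0.007,-0.002,0,0,0,0],[0,0,0.005,0,0,0],[0,0,0.004,0,0,0],[0,0,0.004,0,0,0],[0,0,0.004,0,0,0],[0,0,0.004,0,0,0],[0,0,0.003,0,0,0],[0,0,0.002,0,0,0],[0,0,0.001,0,0,0]]]'
```

```text
clock: 8.62
tool_pos: [0.5038, -0.1248, 0.1619]
eef_rot: [0.767, 0.642, -0.0, 0.003]
contact_force: [-14.6, -2.1, 61.6]
opening: 0.006
finger_force: 30.9
```

```bash
python3 -m jog '[[[0,0,-0.01,0,0,0],[0,0,-0.05,0,0,0],[0,0,-0.04,0,0,0],[-0.04,0.02,0,0,0,0.08],[-0.05,0.02,0,0,0,0.08],[-0.05,0.02,0,0,0,0.08],[-0.03,0.03,0,0,0,0.08],[0,0,0,0,0,0],[0,0,0,0,0,0]]]'
python3 -c "
from h import *
print(delta([.574,-.287,.097]),get_state()['tool_pos'].round(3),R.from_quat(get_state()['eef_rot']).as_matrix().round(3))"
```

```text
clock: 9.75
tool_pos: [0.5403, -0.3118, 0.2559]
eef_rot: [0.858, 0.513, 0.0, -0.001]
contact_force: [0.4, 0.2, -0.5]
opening: 0.007
finger_force: 0.0
[0.0375 0.0183 0.1589] [ 0.54  -0.312  0.256] [[ 0.474  0.881 -0.001]
 [ 0.881 -0.474  0.003]
 [ 0.002 -0.002 -1.   ]]
```

```bash
python3 -m jog '[[[0.037,0.018,0,0,0,0],[0,0,0.05,0,0,0],[0,0,0.05,0,0,0],[0,0,0.03,0,0,0],[0,0,0.005,0,0,0],[0,0,0,0,0,0]]]'
python3 -c "
from h import *
import cv2
print(delta([.574,-.287,.097]))
f=snapshot('scene')['frame'][:,:,::-1][150:330,80:350]
cv2.imwrite('pics/d.png',cv2.resize(f,(800,533),interpolation=cv2.INTER_CUBIC))"
```

```text
clock: 10.5
tool_pos: [0.5745, -0.2887, 0.1226]
eef_rot: [0.859, 0.513, 0.001, 0.0]
contact_force: [0.2, 0.4, 0.2]
opening: 0.006
finger_force: 0.0
[ 0.0012 -0.0013  0.0256]
```

View pics/d.png

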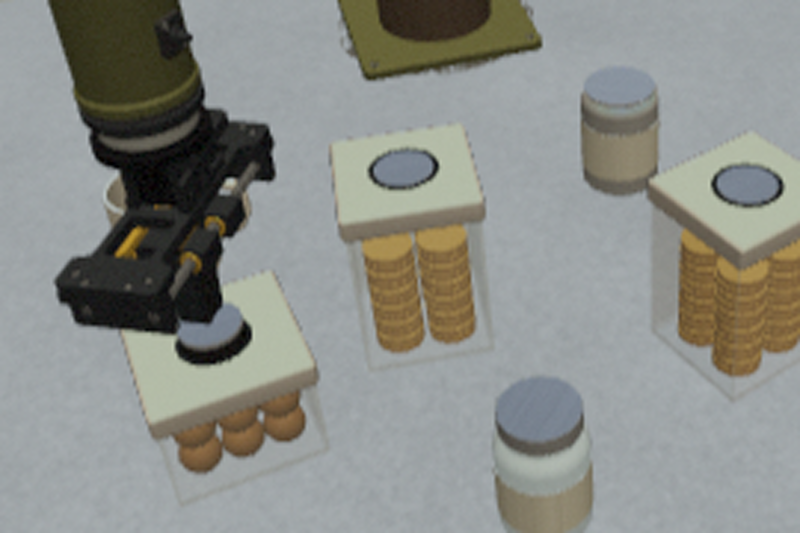

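The medium button at (403,168) is flush, and the tip at about (203,315) is over the low button. The body is clear of the medium canister, so I press.

```bash
python3 -m jog '[[[0,0,0.007,0,0,0],[0,0,0.004,0,0,0],[0,0,0.004,0,0,0],[0,0,0.004,0,0,0],[0,0,0.004,0,0,0],[0,0,0.003,0,0,0],[0,0,0.002,0,0,0],[0,0,0.001,0,0,0]]]'
```

```text
clock: 11.55
tool_pos: [0.5743, -0.2901, 0.0972]
eef_rot: [0.859, 0.512, 0.0, 0.001]
contact_force: [-9.5, 4.1, 37.9]
opening: 0.003
finger_force: 19.1
```

```bash
python3 -m jog '[[[0,0,-0.01,0,0,0],[0,0,-0.05,0,0,0],[0,0,-0.055,0,0,0],[0,0,-0.055,0,0,0],[-0.054,0,0,0,0,0.08],[-0.054,0,0,0,0,0.08],[-0.054,0,0,0,0,0.08],[-0.03,0,0,0,0,0],[0,0,0,0,0,0],[0,0,0,0,0,0],[0,0,0,0,0,0]]]'
python3 -c "
from plant import *
import cv2
f=snapshot('scene')['frame'][:,:,::-1]
cv2.imwrite('pics/e.png',cv2.resize(f,(800,600),interpolation=cv2.INTER_CUBIC))"
```

```text
clock: 12.92
tool_pos: [0.4672, -0.4457, 0.2626]
eef_rot: [0.913, 0.407, 0.001, -0.0]
contact_force: [-0.2, -0.1, 0.4]
opening: 0.002
finger_force: 0.0
```

View pics/e.png

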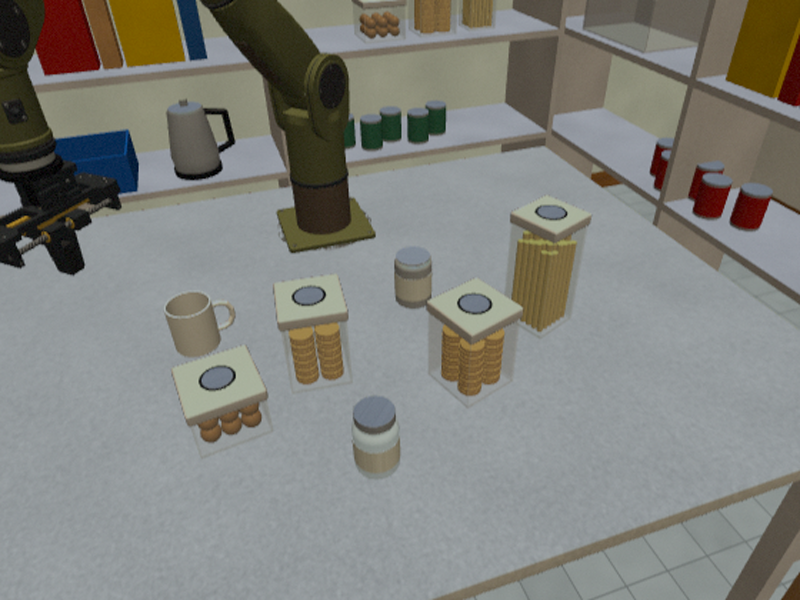

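All four buttons are flush, at (551,212), (308,296), (217,378) and (474,303). Nothing has moved and the hand is clear.

```bash
python3 -c "
from plant import *
print(finish_job())"
```

```text
the job is handed in; nothing more can be done
None
```

I pressed the three standing buttons down to their stops in order (tall, medium, low). In the last picture nothing had visibly moved and the hand was clear; the job is handed in, and no verdict came back.

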